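# Swing the magnifier home and light the octopus

## Robot

A 7-joint arm with a two-finger parallel gripper is mounted at the origin on the work surface. World frame = base frame: x ahead of the robot, y to its left, z up, the work surface at z = 0. Lengths are in m, angles in rad, forces in N, time in s.
With the tool pointing down it reaches from about 0.425 to 0.95 m from the base axis. Payload 4.7 kg.
Tool frame: the origin (TCP) lies midway between the tips of the shut fingers; the grasp point (between the pads) lies 19 mm behind it (hold_point_z is the distance from the TCP to the grasp point, in m); z points along the fingers, x is the direction in which the jaws open and shut, and the axes are right-handed (so a half turn about z gives the same grasp; the last joint's range is limited). The gripper opens to 87 mm and grips with 3 to 60 N. Pads are 19 mm wide; open, the fingers measure 117 mm over their backs; the gripper's body (75 mm by 190 mm) begins 51 mm behind the grasp point.
Start: joints at [1.263, 0.469, -0.049, 1.532, 0.024, 1.141, -0.082], TCP at [0.186, -0.649, 0.223] pointing down, gripper open.
Joint ranges: [-2.59, 2.59], [-0.33, 1.99], [-1.39, 1.29], [0.1, 2.45], [-1.04, 4.18], [0.21, 1.99], [-2.66, 2.66]. Speed limits (rad/s): [2.57, 2.57, 3.14, 3.14, 3.14, 3.14, 3.14].

## Interface

Orientations are given as a rotation vector (axis times angle).
In Python, from plant import * gives the robot as it stands. The module is installed in compiled form; this text tells all that it offers.
- The arm moves only by the tool move_arm, never from a script. Its argument "commands" is one flat list of numbers, 7 for each row, row after row: the gripper command: -1 is shut, 1 is fully open, values between are in proportion, then the shift along the world's x, y, z in m, then the turn, a rotation vector about the world's x, y, z in rad. In form: [jaw, dx, dy, dz, rx, ry, rz, jaw, dx, dy, dz, rx, ry, rz, ...]. A call has 1 to 10 rows; each row is the pose to reach, as a shift and turn from the pose commanded when the call began; what a row does not reach only later rows make up. A row lasts 1/10 s, in which the tool goes at most 50 mm and 8.59 degrees, less where a joint would pass 70% of its speed; a pose out of reach is approached as far as the arm can. A call with a gripper value outside its range is refused whole. The fingers move at their own pace and stop on an object; "grip_force" is the grip in N (left out, the last holds). Time passes only in rows, so rows that repeat a pose let the fingers close. It gives the time, the measured TCP pose, the force and the opening at its end, in the units of the state.
- get_state(): the state, without advancing time (a new reading comes with each control period).
- capture(name): name is "side" or "top" or "wrist"; returns (picture, depth): 480x640x3 uint8, red, green, blue; 480x640 float32, m along the optical axis (not along the pixel's ray), 0 where there is no reading.
- camera_params(name): a dict with "camera_matrix" (3x3 intrinsics, pixels), "camera_from_world" (4x4, takes a point from world to camera coordinates). Camera axes: x right, y down, z forward; pixel columns grow to the right and rows downward; lengths in m; the calibration is good to about 2 mm. A picture is of the moment at which its call begins: read the wrist's pose just before it. camera_params takes no time and is no camera call; for the wrist camera it gives the pose at the moment of the call.
- job_done(): hands the job in, once; it reports no verdict.
Trained networks look in the newest picture that a camera, given by its name, has taken for a name from the list of things; names that differ only in an ending like _2 or _b are one class to them, and where a whole thing is asked for, a point or a joint stands for the part that bears it (a point fixed in the world has none). Each returns a list of dicts, best first, with "confidence" (0 to 1); they miss things now and then, are a little off and sometimes report something else, mostly with a low value. They report only what shows in the picture. A call takes as long as a camera call. They do not tell look-alikes from the thing itself.
- find_in(camera, thing): "centre" ([row, column] in pixels, amid what is visible of it).
The state is a dict: "time_s": time; "joints": joint angles; "joint_velocities": joint speeds; "joint_torque": joint torques, N m; "eef_pos": TCP position; "ee_rot": TCP orientation; "contact_force": force on the tool from outside, world axes, zero at the start; "torque": the same for the moment, N m; "width": finger opening in m.
Only numpy, scipy, OpenCV 4.12 (cv2) and the standard library are available. Lean on these libraries where they do the work, as an engineer would, in place of code of your own. Each camera call takes 0.05 s, during which the arm holds its last target.

## Task

Swing the magnifier arm out over the boxwood octopus until it snaps home in its end detent and stays there. Then take the penlight from its cradle, hold it steady for two seconds with its orange nose about 15 cm from the octopus, shining down at a slant of about 35 degrees below level straight at the octopus's round head, and lay the penlight back in its cradle. Leave the octopus and everything else on the bench where it is, and do not drop the penlight.

Things in the scene. Friction and masses are not known exactly. Their poses are not given: they have to be found in the camera images.
- magnifier (a joint): angle of the chrome swing arm about its vertical pivot: 0 parked, 1.57 end stop with the lens over the octopus; grows clockwise seen from above. Light friction, stays where left; from about 1.1 a spring plunger (red roller) resists with up to 5 N at the knob, past 1.37 it pushes the arm home into the end detent; let go before that it is pushed back
- mag_pivot (a point): pivot of the arm, on top of the 16 mm post, 235 mm above the bench, at the arm's mid-height; the vertical hinge axis runs through it. The hub is 32 mm across and ends 13 mm above this point; the red detent roller and its housing (22 mm) stick out up to 75 mm on the side away from the seated lens. The post stands on a round dark foot 90 mm across, fixed to the bench
- swing_knob (a point): grip point on the black upright knob (14 mm diameter) that stands on the arm 110 mm from the pivot: the point is on the knob's axis, 28 mm above the arm's centre line; the knob's top is 20 mm above the point, the arm tube (12 mm diameter) has its top 22 mm below it
- lens_center (a point): centre of the round lens (114 mm across over the chrome rim, 10 mm thick), 200 mm from the pivot at the arm's end, in line with pivot and knob; 235 mm above the bench
- block: aluminium bench block 100 x 70 x 25 mm, fixed to the bench where the lens ends up; origin in the centre of its underside, x along its 100 mm side
- octopus: pale boxwood octopus carving, 60 mm across its tentacles and 44 mm high, loose on top of the bench block; origin at the centre of its underside, z up
- octopus_head (a point): centre of the octopus's round head (a ball 34 mm in diameter), 27 mm above its underside
- penlight: black penlight 140 mm long, barrel 16 mm in diameter, with an orange nose 22 mm in diameter over the last 16 mm; origin on the axis at mid-length, x along the barrel toward the orange nose (the light shines along +x)
- penlight_nose (a point): the front of the orange nose, on the axis, 70 mm from the penlight's origin
- cradle: dark wooden cradle fixed to the bench: base 110 x 60 x 8 mm with two V supports, each 10 mm thick, 40 mm either side of the middle and 47 mm high; free space of 70 mm between them for the fingers; origin at the centre of its underside, x along the penlight
- cradle_seat (a point): where the penlight's origin rests when it lies in both Vs, 40 mm above the bench; the penlight lies along the cradle's x
- pin_vise: bystander: blue pin vise handle 120 mm long, 13 mm thick, lying; origin at the middle underneath
- wheel: bystander: grey polishing wheel (42 mm diameter) on an upright steel arbor in a 50 mm wooden block, 72 mm high; origin under the block
- wax_jar: bystander: amber jar 48 mm across, 50 mm high; origin underneath
- offcut: bystander: boxwood offcut 55 x 32 x 30 mm; origin underneath
- brush: bystander: small brush 160 mm long, lying
- cork_pad: bystander: cork pad 90 x 70 x 12 mm; origin underneath
Mind the look-alikes: they are no part of the job. There is more than one size of the penlight; the job needs the larger.

How it is judged:
By the outcome, as a careful person would: the job done as asked, in the order asked, and still so for the second after the job is handed in, with the robot touching nothing.
It also fails if it takes over 72 s, if anything falls off the work surface, if the arm or the gripper's body presses on something with over 40 N, if the wrist force passes 120 N, or if a joint passes its speed limit or range.

## Working session

There is one attempt and no reset: what is moved stays moved. The work goes in short steps, Python scripts to look and compute and a tool call to move; the robot and the scene stay as the last step left them, time stands still between calls to the robot, and variables do not carry over. Pictures are saved under pics/ and viewed, and the job is handed in when it is done.

Besides the shell and the picture viewer there is one more tool, called after "Emit:" as a command line: name --argument value ..., lists and objects as JSON in quotes. move_arm: Moves the arm, as the interface text tells. Its arguments: {"type":"object","properties":{"commands":{"type":"array","items":{"type":"number"}},"grip_force":{"type":"number"}},"required":["commands"]}

```bash
mkdir -p pics
cat > h.py <<'E'
from plant import *
import numpy as np, cv2
from scipy.spatial.transform import Rotation as R
def cap(n,f):
    p,d=capture(n); cv2.imwrite('pics/'+f+'.png',p[:,:,::-1]); np.save('pics/'+f+'.npy',d)
    c=camera_params(n); np.savez('pics/'+f+'_c.npz',K=c['camera_matrix'],T=c['camera_from_world']); return p,d
def load(f):
    c=np.load('pics/'+f+'_c.npz'); return np.load('pics/'+f+'.npy'),np.array(c['K']),np.array(c['T'])
def w(f,r,c,z=None):
    d,K,T=load(f); ray=np.linalg.inv(K)@np.array([c,r,1.]); Ti=np.linalg.inv(T)
    if z is None: return (Ti@np.append(ray*d[int(round(r)),int(round(c))],1))[:3]
    o=Ti[:3,3]; v=Ti[:3,:3]@ray; return o+v*(z-o[2])/v[2]
def px(f,p):
    d,K,T=load(f); q=K@(T@np.append(p,1))[:3]; return q[1]/q[2],q[0]/q[2]
E
python3 - <<'E'
from h import *
print(get_state())
for n in ['side','top','wrist']:
    cap(n,n+'0'); d,K,T=load(n+'0'); print(n,K[0,0],np.linalg.inv(T)[:3,3].round(3),np.linalg.inv(T)[:3,2].round(2))
E
```

```text
{'time_s': 0.0, 'joints': array([ 1.26312586,  0.46945462, -0.04858926,  1.53370165,  0.02410306,
        1.14099507, -0.08230707]), 'joint_velocities': array([-0.00132164,  0.00072313,  0.00084932,  0.00028491, -0.00099199,
        0.00123742, -0.00079537]), 'joint_torque': array([ 4.73587133e-04, -5.07969689e+01, -8.05829046e-02, -2.36153376e+01,
       -6.13739365e-02,  3.80671152e-02,  1.64972826e-04]), 'eef_pos': array([ 0.18558109, -0.64835801,  0.22148727]), 'ee_rot': array([-2.50765265,  1.89055875,  0.00254557]), 'contact_force': array([-0.15937027,  0.07090092,  0.31062298]), 'torque': array([ 0.04629381,  0.03957038, -0.02221373]), 'width': 0.08694151009739144}
side 573.7340791223002 [ 0.282 -0.714  1.064] [ 0.25  0.59 -0.77]
top 563.8197451770037 [ 0.472 -0.031  1.346] [ 0.09 -0.02 -1.  ]
wrist 411.3271200684221 [ 0.257 -0.628  0.384] [-0.26 -0.07 -0.96]
```

View pics/side0.png

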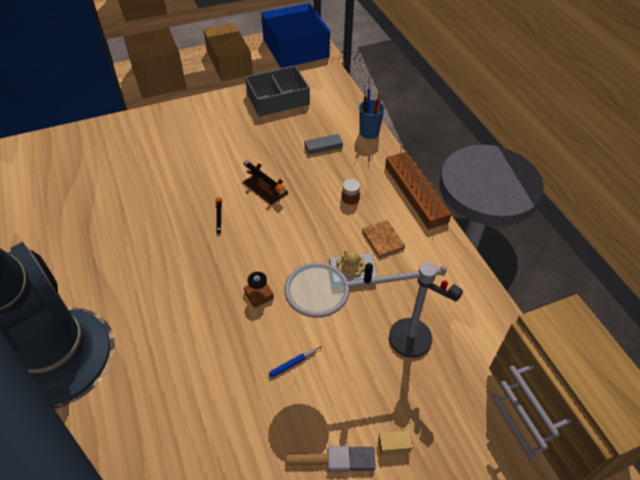

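View pics/top0.png

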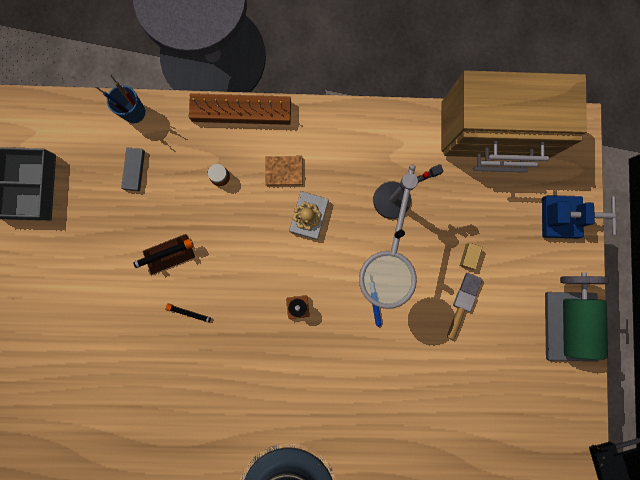

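Run:
```python
from h import *
for n in ['side','top']:
    for t in ['magnifier','mag_pivot','swing_knob','lens_center','block','octopus','octopus_head','penlight','penlight_nose','cradle','wheel','wax_jar']:
        for o in find_in(n,t)[:3]:
            r,c=o['centre']; print(n,t,round(o['confidence'],2),round(r),round(c),w(n+'0',r,c).round(3))
```

```text
side mag_pivot 0.96 284 363 [ 0.573 -0.212  0.235]
side mag_pivot 0.18 264 348 [ 0.63  -0.041  0.05 ]
side swing_knob 0.95 286 324 [ 0.506 -0.193  0.24 ]
side lens_center 0.85 284 326 [ 0.514 -0.188  0.234]
side block 0.92 258 364 [ 0.679 -0.022  0.029]
side block 0.33 177 268 [0.552 0.284 0.049]
side octopus 0.97 264 353 [ 0.64  -0.043  0.05 ]
side octopus 0.67 458 339 [ 0.452 -0.409  0.018]
side octopus_head 0.97 261 350 [ 0.636 -0.038  0.056]
side octopus_head 0.67 287 260 [ 0.43  -0.033  0.059]
side penlight 0.76 180 263 [0.55  0.321 0.006]
side penlight 0.45 213 218 [0.408 0.246 0.012]
side penlight_nose 0.87 178 264 [0.544 0.29  0.043]
side penlight_nose 0.61 212 217 [0.408 0.249 0.012]
side penlight_nose 0.47 288 256 [ 0.423 -0.029  0.055]
side cradle 0.59 188 264 [0.542 0.292 0.007]
side cradle 0.43 240 385 [0.753 0.021 0.009]
side cradle 0.31 288 259 [ 0.43  -0.015  0.029]
side wheel 0.71 290 258 [ 0.429 -0.012  0.022]
side wax_jar 0.89 193 351 [0.729 0.164 0.039]
top magnifier 0.71 170 284 [0.758 0.027 0.01 ]
top magnifier 0.7 274 394 [ 0.506 -0.203  0.238]
top magnifier 0.68 254 167 [0.545 0.29  0.043]
top mag_pivot 0.97 260 393 [ 0.533 -0.201  0.24 ]
top swing_knob 0.7 274 390 [ 0.507 -0.197  0.236]
top lens_center 0.98 274 392 [ 0.507 -0.201  0.238]
top block 0.56 216 318 [ 0.645 -0.055  0.031]
top block 0.41 253 166 [0.548 0.291 0.05 ]
top octopus 0.87 214 307 [ 0.644 -0.03   0.066]
top octopus_head 0.98 214 304 [ 0.643 -0.024  0.065]
top penlight 0.71 252 161 [0.549 0.302 0.046]
top penlight 0.64 311 184 [0.416 0.251 0.013]
top penlight_nose 0.97 251 165 [0.553 0.292 0.049]
top penlight_nose 0.52 316 186 [ 0.404  0.249 -0.   ]
top cradle 0.61 255 171 [0.545 0.289 0.008]
top wheel 0.91 304 298 [ 0.44  -0.014  0.068]
top wax_jar 0.95 177 217 [0.727 0.181 0.046]
top wax_jar 0.18 254 169 [0.545 0.283 0.048]
```

Run:
```python
from h import *
def cloud(f):
    d,K,T=load(f); r,c=np.mgrid[:480,:640]; ray=np.linalg.inv(K)@np.stack([c.ravel(),r.ravel(),np.ones(r.size)])
    P=(np.linalg.inv(T)@np.vstack([ray*d.ravel(),np.ones(r.size)]))[:3].T
    return P.reshape(480,640,3)
for f in ['top0','side0']:
    P=cloud(f); np.save('pics/'+f+'_P.npy',P)
    z=P[...,2]; reg=(P[...,0]>.4)&(P[...,0]<.85)&(P[...,1]>-.32)&(P[...,1]<-.08)
    m=reg&(z>.2)
    q=P[m]; print(f,len(q))
    lens=m&(P[...,0]<.575)&(z<.26); l=P[lens]
    (cc,rad)=cv2.minEnclosingCircle(l[:,:2].astype(np.float32)); print('lens',cc,rad,l[:,2].mean(), l.mean(0))
    k=reg&(z>.26); print('knob/high',k.sum(),P[k].mean(0),P[k].max(0),P[k].min(0))
    h=reg&(z>.243)&(P[...,0]>.64)&(z<.26); 
    if h.sum(): print('hub',h.sum(),P[h].mean(0),P[h].max(0),P[h].min(0))
    # head
    o=(abs(P[...,0]-.645)<.05)&(abs(P[...,1]+.03)<.05)&(z>.035)&(z<.1); q=P[o]; print('octo',len(q),q.mean(0),q.min(0),q.max(0))
    # sphere fit for z>0.045
    q=q[q[:,2]>.05]; from scipy.optimize import least_squares
    s=least_squares(lambda v:np.linalg.norm(q-v,axis=1)-.017,q.mean(0)-[0,0,.01],loss='soft_l1',f_scale=.002); print('head',s.x,s.cost)
for f,(r0,r1,c0,c1) in {'top0':(150,330,120,430),'side0':(140,320,200,480)}.items():
    im=cv2.imread(f'pics/{f}.png')[r0:r1,c0:c1]; k=800/im.shape[1]; k=min(k,600/im.shape[0]); cv2.imwrite(f'pics/{f}_z.png',cv2.resize(im,None,fx=k,fy=k,interpolation=cv2.INTER_CUBIC)); print(k)
```

```text
top0 3513
lens (0.5075702667236328, -0.19449830055236816) 0.06824592500925064 0.23888912363850395 [ 0.49804905 -0.19142864  0.23888912]
knob/high 57 [ 0.58383934 -0.20834918  0.28021083] [ 0.59116162 -0.20278447  0.28808962] [ 0.57765782 -0.21609811  0.26201694]
hub 352 [ 0.69924796 -0.24732216  0.24744445] [ 0.72604942 -0.21625992  0.25426371] [ 0.64344983 -0.29716065  0.24306474]
octo 331 [ 0.6426585  -0.02871116  0.05136751] [ 0.61502982 -0.06023277  0.03502364] [0.67649046 0.00269551 0.07516174]
head [ 0.6453311  -0.0280277   0.05256603] 0.0002475984119730931
side0 4256
lens (0.5064472556114197, -0.19534136354923248) 0.0703170895576477 0.2379063791321665 [ 0.49514221 -0.19390592  0.23790638]
knob/high 106 [ 0.58023219 -0.21123476  0.27511494] [ 0.58796811 -0.20180134  0.28615035] [ 0.57377596 -0.21698219  0.26025657]
hub 353 [ 0.69679098 -0.24856248  0.24653208] [ 0.72398365 -0.21662985  0.25135948] [ 0.64430317 -0.29673703  0.24300245]
octo 316 [ 0.63837541 -0.0337196   0.05183672] [ 0.61109619 -0.05967951  0.03501258] [0.66980356 0.00163603 0.07063351]
head [ 0.6416058  -0.02708775  0.05170438] 0.00025731176673859083
2.5806451612903225
2.857142857142857
```

View pics/top0_z.png

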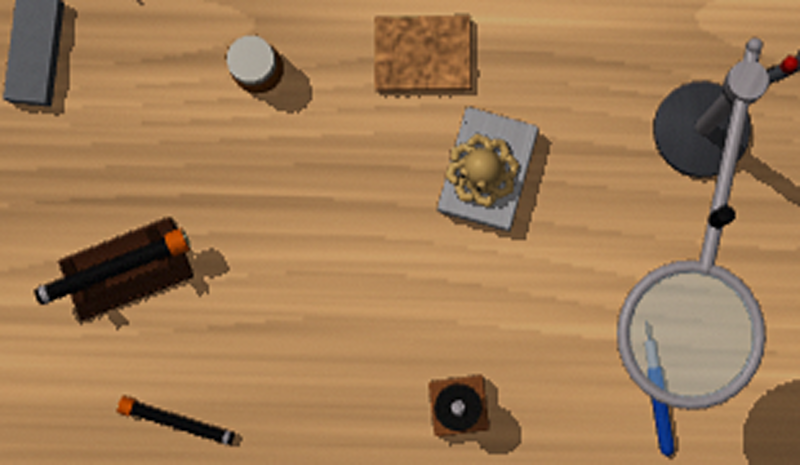

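View pics/side0_z.png

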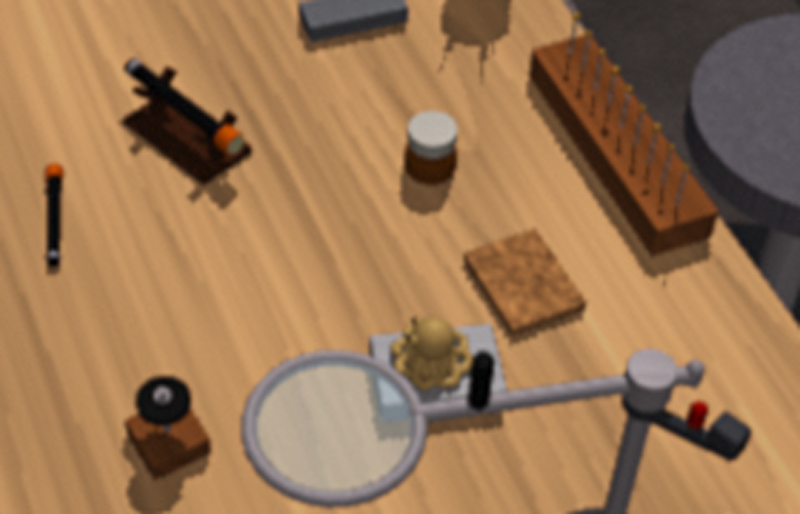

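Run:
```python
from h import *
print('hub',w('top0',181.8,409.5,.248),w('side0',267.7,428.2,.248))
print('knob top-view',w('top0',233.5,399.5,.283),'side',w('side0',140+355/2.857,200+483/2.857,.28))
print('lens',w('top0',150+334/2.58,120+691/2.58,.24),w('side0',140+424/2.857,200+335/2.857,.24))
print('head', w('top0',150+165/2.58,120+484/2.58,.069),w('side0',140+337/2.857,200+435/2.857,.056))
print('nose front top', w('top0',150+239/2.58,120+187/2.58,.045))
for a,b in [((239,187),(293,38))]:
    A=w('top0',150+a[0]/2.58,120+a[1]/2.58,.042);B=w('top0',150+b[0]/2.58,120+b[1]/2.58,.042);print(A,B,np.linalg.norm(A-B),(A+B)/2)
A=w('side0',140+140/2.857,200+236/2.857,.04);B=w('side0',140+66/2.857,200+130/2.857,.04);print(A,B,np.linalg.norm(A-B),(A+B)/2)
# cradle corners base z=.008
for f,L,k,r0,c0 in [('top0',[(217,174),(266,192),(321,85),(258,60)],2.58,150,120),('side0',[(95,165),(120,122),(182,205),(150,250)],2.857,140,200)]:
    Q=[w(f,r0+r/k,c0+c/k,.008) for r,c in L]; print(np.round(Q,3),np.mean(Q,0))
# block
Q=[w('top0',150+r/2.58,120+c/2.58,.025) for r,c in [(108,467),(126,540),(230,510),(211,438)]]; print(np.round(Q,3),np.mean(Q,0))
```

```text
hub [ 0.68946489 -0.23143877  0.248     ] [ 0.69064561 -0.23022104  0.248     ]
knob top-view [ 0.5823701  -0.20682226  0.283     ] side [ 0.58414283 -0.20580014  0.28      ]
lens [ 0.49560783 -0.19189582  0.24      ] [ 0.49401907 -0.19426078  0.24      ]
head [ 0.64386041 -0.03131281  0.069     ] [ 0.64325856 -0.03131859  0.056     ]
nose front top [0.57341053 0.23185014 0.045     ]
[0.57364344 0.23245639 0.042     ] [0.52213647 0.36204686 0.042     ] 0.13945127622087145 [0.54788996 0.29725163 0.042     ]
[0.57529861 0.23912548 0.04      ] [0.51717936 0.36156334 0.04      ] 0.1355318337250437 [0.54623898 0.30034441 0.04      ]
[[0.596 0.252 0.008]
 [0.552 0.234 0.008]
 [0.499 0.328 0.008]
 [0.556 0.354 0.008]] [0.55068424 0.29206795 0.008     ]
[[0.543 0.347 0.008]
 [0.497 0.33  0.008]
 [0.542 0.231 0.008]
 [0.592 0.253 0.008]] [0.54352143 0.2899943  0.008     ]
[[ 0.702 -0.014  0.025]
 [ 0.687 -0.082  0.025]
 [ 0.591 -0.057  0.025]
 [ 0.606  0.01   0.025]] [ 0.64660052 -0.03580102  0.025     ]
```

Run:
```python
from h import *
s=get_state(); M=R.from_rotvec(s['ee_rot']).as_matrix(); print(M.round(3), s['time_s'])
print('xyaw',np.degrees(np.arctan2(M[1,0],M[0,0])))
d,K,T=load('wrist0'); Ti=np.linalg.inv(T); print('cam in tool',M.T@(Ti[:3,3]-s['eef_pos']))
P=np.load('pics/top0_P.npy'); 
for r,c in [(171,434),(173,424),(169,437),(176,411),(170,412)]: print(r,c,P[r,c].round(3))
im=cv2.imread('pics/top0.png')[155:200,385:455]; cv2.imwrite('pics/hub.png',cv2.resize(im,None,fx=10,fy=10,interpolation=cv2.INTER_CUBIC))
```

```text
[[ 0.275 -0.961  0.   ]
 [-0.961 -0.275 -0.   ]
 [ 0.    -0.    -1.   ]] 1.35
xyaw -74.02944072635391
cam in tool [-0.00048161 -0.07380071 -0.16189059]
171 434 [ 0.713 -0.281  0.245]
173 424 [ 0.709 -0.261  0.245]
169 437 [ 0.717 -0.286  0.247]
176 411 [ 0.7   -0.233  0.253]
170 412 [ 0.715 -0.238  0.241]
```

View pics/hub.png

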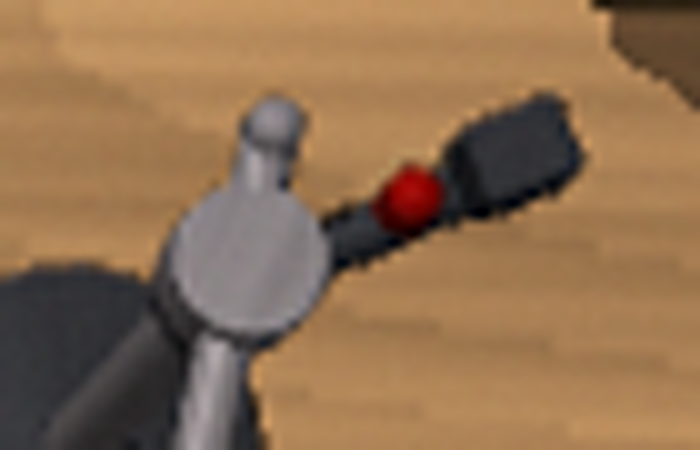

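Emit:
move_arm --commands '[1,0,0,0.05,0,0,0.15,1,0.02,0.02,0.1,0,0,0.3,1,0.05,0.05,0.14,0,0,0.45,1,0.08,0.09,0.16,0,0,0.6,1,0.11,0.12,0.16,0,0,0.75,1,0.14,0.15,0.16,0,0,0.9,1,0.17,0.19,0.16,0,0,1.05,1,0.2,0.22,0.16,0,0,1.2,1,0.23,0.25,0.16,0,0,1.35,1,0.26,0.28,0.16,0,0,1.5]'

```text
time_s: 2.35
eef_pos: [0.4467, -0.3675, 0.3829]
ee_rot: [3.123, 0.336, 0.001]
contact_force: [0.6, 0.0, 0.0]
width: 0.0869
```

Run:
```python
from h import *
s=get_state(); M=R.from_rotvec(s['ee_rot']).as_matrix(); print(s['joints'].round(3),np.degrees(np.arctan2(M[1,0],M[0,0])),s['eef_pos'],np.array([.583,-.206,.35])-s['eef_pos'])
```

```text
[ 0.989  0.248 -0.471  1.512  0.114  1.408  0.726] 12.268804279862103 [ 0.4467473 -0.3674612  0.3829444] [ 0.1362527  0.1614612 -0.0329444]
```

Emit:
move_arm --commands '[1,0.03,0.03,0,0,0,0.15,1,0.06,0.06,0,0,0,0.3,1,0.09,0.1,0,0,0,0.45,1,0.12,0.13,0,0,0,0.6,1,0.136,0.161,-0.02,0,0,0.75,1,0.136,0.161,-0.03,0,0,0.9,1,0.136,0.161,-0.03,0,0,1.05,1,0.136,0.161,-0.03,0,0,1.147,1,0.136,0.161,-0.03,0,0,1.147]'

```text
time_s: 3.25
eef_pos: [0.5818, -0.2081, 0.3524]
ee_rot: [-2.448, -1.969, -0.0]
contact_force: [0.4, -0.6, -0.4]
width: 0.0868
```

Run:
```python
from h import *
s=get_state(); M=R.from_rotvec(s['ee_rot']).as_matrix(); print(s['joints'].round(3),np.degrees(np.arctan2(M[1,0],M[0,0])),s['eef_pos'])
cap('wrist','w1'); cap('side','s1')
print(px('w1',[.583,-.206,.283]),[ (o['confidence'],o['centre']) for o in find_in('wrist','swing_knob')])
```

```text
[ 0.808  0.384 -0.746  1.462  0.261  1.398  1.408] 77.61416908059438 [ 0.58177688 -0.20805083  0.35235577]
(np.float64(261.7905755385572), np.float64(326.42822131325806)) [(0.63, [114.1, 321.2])]
```

View pics/w1.png

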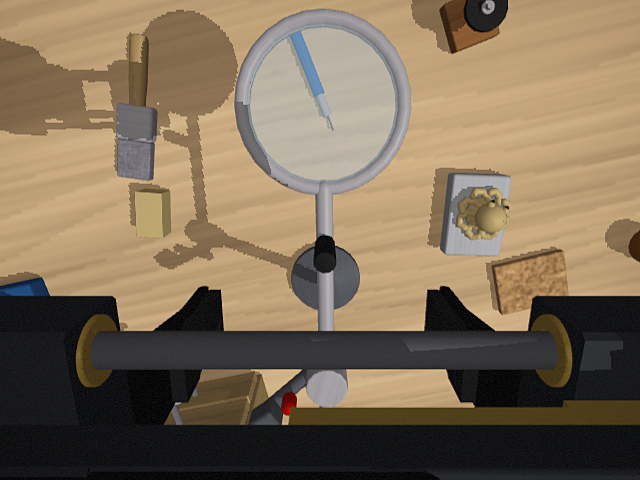

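View pics/s1.png

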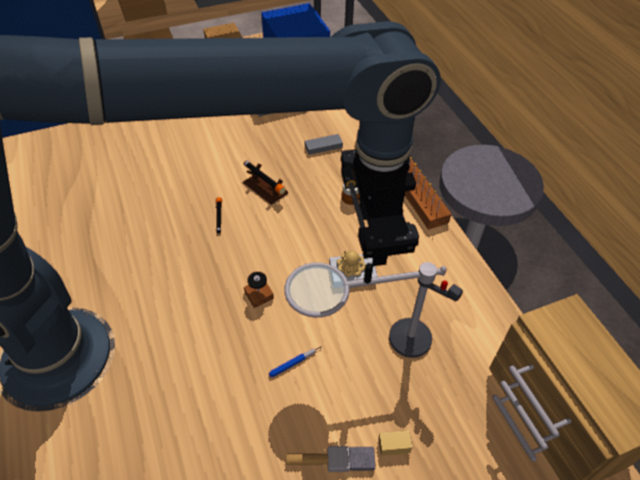

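Run:
```python
from h import *
for r in (241,246,250): print(w('w1',r,325,.283))
print(w('w1',100,324,.24),w('w1',383,327,.248))
```

```text
[ 0.57035446 -0.20409789  0.283     ]
[ 0.57331945 -0.20474711  0.283     ]
[ 0.57570606 -0.20526969  0.283     ]
[ 0.49140027 -0.1872316   0.24      ] [ 0.6867637  -0.22787936  0.248     ]
```

Emit:
move_arm --commands '[1,0,0,-0.03,0,0,0,1,-0.001,0,-0.06,0,0,0,1,-0.002,0.001,-0.08,0,0,0,1,-0.002,0.001,-0.099,0,0,0,-0.05,-0.002,0.001,-0.099,0,0,0,-0.05,-0.002,0.001,-0.099,0,0,0,-0.05,-0.002,0.001,-0.099,0,0,0]'

```text
time_s: 4.1
eef_pos: [0.5807, -0.207, 0.2551]
ee_rot: [2.447, 1.968, 0.002]
contact_force: [0.1, -0.3, 0.4]
width: 0.0711
```

Run:
```python
from h import *
s=get_state(); M=R.from_rotvec(s['ee_rot']).as_matrix(); p=s['eef_pos']; print(p,s['width'],s['contact_force'],np.degrees(np.arctan2(M[1,0],M[0,0])))
cap('wrist','w2')
C=np.array([.689,-.230])
for i,a in enumerate(np.linspace(168.2,101.5,21)[1:]):
    q=C+.11*np.array([np.cos(np.radians(a)),np.sin(np.radians(a))])
    print((q-p[:2]).round(3),round(np.radians(a-168.2),2))
```

```text
[ 0.58066095 -0.20698179  0.25508069] 0.07109426843845358 [ 0.11616483 -0.30950235  0.42152147] 77.60822072264459
[0.002 0.006] -0.06
[0.004 0.012] -0.12
[0.006 0.018] -0.17
[0.009 0.024] -0.23
[0.012 0.029] -0.29
[0.015 0.035] -0.35
[0.018 0.04 ] -0.41
[0.022 0.045] -0.47
[0.026 0.05 ] -0.52
[0.031 0.055] -0.58
[0.035 0.059] -0.64
[0.04  0.063] -0.7
[0.045 0.067] -0.76
[0.051 0.071] -0.81
[0.056 0.074] -0.87
[0.062 0.077] -0.93
[0.068 0.079] -0.99
[0.074 0.081] -1.05
[0.08  0.083] -1.11
[0.086 0.085] -1.16
```

View pics/w2.png

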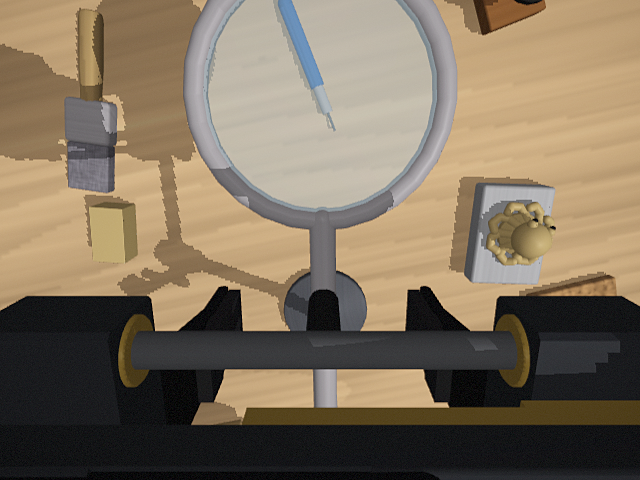

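Emit:
move_arm --commands '[-0.05,0,0,0,0,0,0,-0.05,0,0,0,0,0,0,-0.05,0.002,0.006,0,0,0,-0.06,-0.05,0.004,0.012,0,0,0,-0.12,-0.05,0.006,0.018,0,0,0,-0.17,-0.05,0.009,0.024,0,0,0,-0.23,-0.05,0.012,0.029,0,0,0,-0.29,-0.05,0.015,0.035,0,0,0,-0.35,-0.05,0.018,0.04,0,0,0,-0.41,-0.05,0.022,0.045,0,0,0,-0.47]'

```text
time_s: 5.15
eef_pos: [0.6015, -0.1624, 0.2537]
ee_rot: [2.841, 1.341, -0.002]
contact_force: [-0.5, -0.2, 1.6]
width: 0.0412
```

Run:
```python
from h import *
s=get_state(); p=s['eef_pos']; print(p,s['width'],s['contact_force'],s['torque'],s['joints'].round(2))
C=np.array([.689,-.230]); print(np.degrees(np.arctan2(*(p[:2]-C)[::-1])),np.linalg.norm(p[:2]-C))
```

```text
[ 0.60149184 -0.16238223  0.25373634] 0.041234029681068304 [-0.53052761 -0.15995475  1.59787626] [-0.08803842  0.11416324 -0.09271837] [ 0.65  0.43 -0.63  1.6   0.27  1.2   0.85]
142.30665233673844 0.11058861156879224
```

Emit:
move_arm --commands '[-0.05,0.004,0.005,0,0,0,-0.05,-0.05,0.009,0.01,0,0,0,-0.11,-0.05,0.013,0.014,0,0,0,-0.17,-0.05,0.018,0.018,0,0,0,-0.23,-0.05,0.023,0.022,0,0,0,-0.29,-0.05,0.029,0.026,0,0,0,-0.34,-0.05,0.034,0.029,0,0,0,-0.4,-0.05,0.04,0.032,0,0,0,-0.46,-0.05,0.046,0.034,0,0,0,-0.52,-0.05,0.052,0.036,0,0,0,-0.58]'

```text
time_s: 6.15
eef_pos: [0.6519, -0.1256, 0.2535]
ee_rot: [-3.105, -0.473, 0.008]
contact_force: [-5.2, 0.7, 2.4]
width: 0.0415
```

Emit:
move_arm --commands '[-0.05,0.006,0.002,0,0,0,-0.06,-0.05,0.012,0.004,0,0,0,-0.11,-0.05,0.012,0.004,0,0,0,-0.11,-0.05,0.012,0.004,0,0,0,-0.11]'

```text
time_s: 6.55
eef_pos: [0.6658, -0.122, 0.2537]
ee_rot: [3.126, 0.308, 0.0]
contact_force: [-0.7, 0.0, -0.6]
width: 0.0412
```

Run:
```python
from h import *
s=get_state(); p=s['eef_pos']; print(p,s['width'],s['contact_force'],s['torque'],s['joints'].round(2))
C=np.array([.689,-.230]); print(np.degrees(np.arctan2(*(p[:2]-C)[::-1])),np.linalg.norm(p[:2]-C))
cap('wrist','w3'); cap('side','s3')
```

```text
[ 0.66583382 -0.12195685  0.25370849] 0.04123532098484973 [-0.65520021  0.0220459  -0.63347219] [-0.05417117 -0.08326551 -0.0026497 ] [ 0.44  0.49 -0.48  1.47  0.23  1.23  0.13]
102.10189586997606 0.11049884216809587
```

View pics/w3.png

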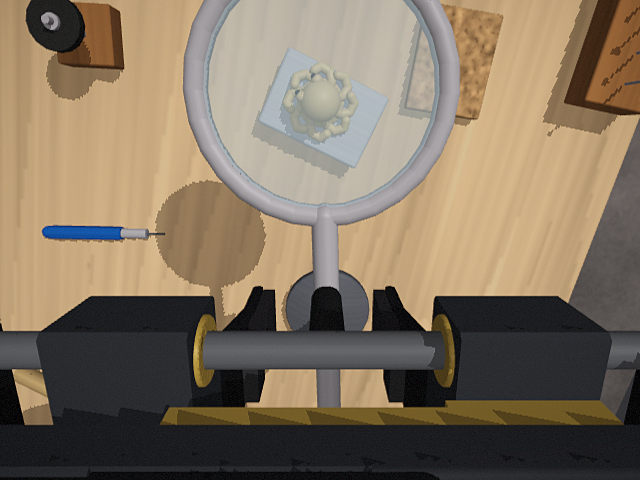

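View pics/s3.png

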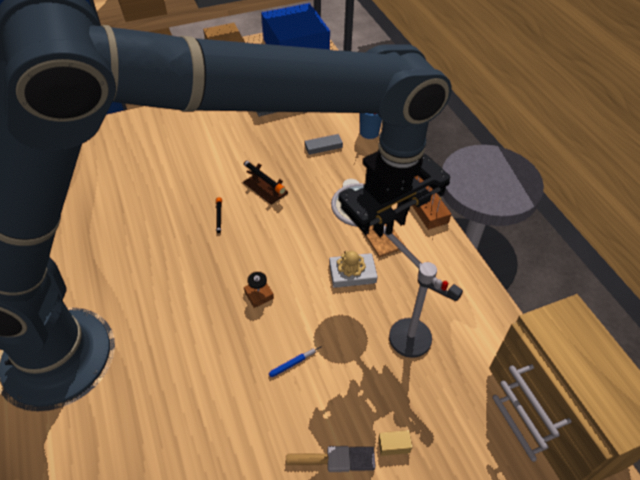

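Emit:
move_arm --commands '[0.2,0,0,0.03,0,0,0,0.5,0,0,0.07,0,0,0,1,0,0,0.1,0,0,0,1,-0.02,0.04,0.11,0,0,0.05,1,-0.04,0.09,0.11,0,0,0.1,1,-0.05,0.14,0.11,0,0,0.18,1,-0.06,0.19,0.11,0,0,0.18,1,-0.08,0.23,0.11,0,0,0.18,1,-0.09,0.28,0.09,0,0,0.18,1,-0.1,0.33,0.06,0,0,0.18]'

```text
time_s: 7.65
eef_pos: [0.5679, 0.1982, 0.3222]
ee_rot: [-3.086, -0.587, -0.007]
contact_force: [-0.4, 0.2, -1.0]
width: 0.0872
```

Emit:
move_arm --commands '[1,-0.01,0.04,-0.04,0,0,0,1,-0.02,0.085,-0.09,0,0,0,1,-0.02,0.085,-0.13,0,0,0,1,-0.02,0.085,-0.15,0,0,0,1,-0.02,0.085,-0.15,0,0,0]'

```text
time_s: 8.15
eef_pos: [0.5452, 0.2796, 0.166]
ee_rot: [3.083, 0.588, -0.014]
contact_force: [0.6, -1.0, 0.7]
width: 0.0871
```

Run:
```python
from h import *
s=get_state(); M=R.from_rotvec(s['ee_rot']).as_matrix(); p=s['eef_pos']; print(p,s['width'],s['contact_force'],s['joints'].round(2),np.degrees(np.arctan2(M[1,0],M[0,0])))
cap('wrist','w4'); cap('top','t4')
for t in ['penlight','penlight_nose','cradle']:
  print(t,[ (o['confidence'],o['centre'],w('w4',*o['centre']).round(3)) for o in find_in('wrist',t)])
```

```text
[0.54522839 0.2795603  0.16603938] 0.087127546231321 [ 0.62257505 -0.95347948  0.69824169] [-0.09  0.5  -0.62  1.72  0.33  1.04 -0.45] 21.611660172654936
penlight [(0.88, [201.7, 153.9], array([0.417, 0.251, 0.015]))]
penlight_nose [(0.97, [206.6, 337.5], array([0.547, 0.306, 0.052])), (0.97, [199.0, 152.6], array([0.416, 0.253, 0.016]))]
cradle []
```

View pics/w4.png

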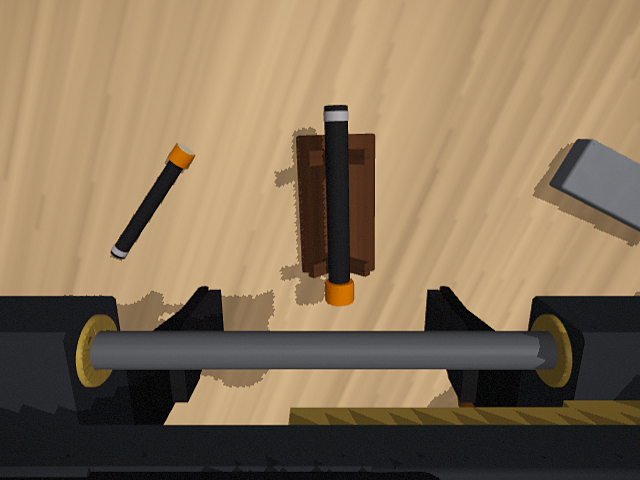

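View pics/t4.png

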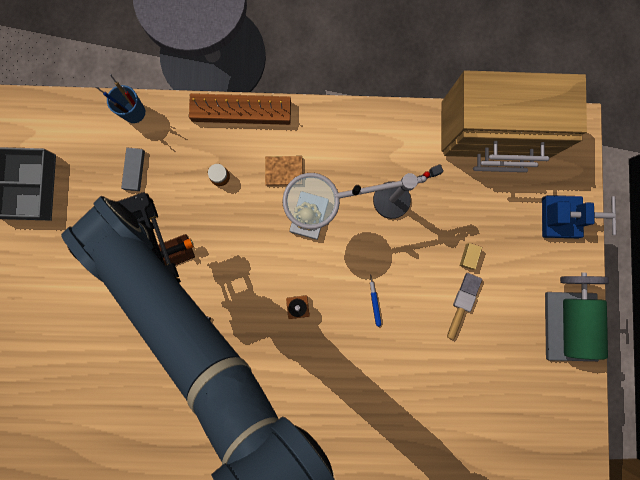

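Run:
```python
from h import *
A=w('w4',301,340,.046);B=w('w4',107,336,.044);print('nose',A,'tail',B,np.linalg.norm(A-B),np.degrees(np.arctan2(*(A-B)[1::-1])),(A+B)/2)
P=[w('w4',r,c,.048) for r,c in [(120,336),(278,340)]];print(np.degrees(np.arctan2(*(P[1]-P[0])[1::-1])))
# cradle base corners
Q=[w('w4',r,c,.008) for r,c in [(135,297),(134,375),(269,374),(271,304)]];print(np.round(Q,3),np.mean(Q,0))
d,K,T=load('w4'); print(d[200,337],w('w4',200,337),w('w4',230,338),w('w4',150,336),w('w4',293,340))
print('lens',w('t4',201,311,.24), 'knob',w('t4',190,356,.283))
L=w('t4',201,311,.24)[:2]-[.689,-.23];print(np.degrees(np.arctan2(L[1],L[0])),np.linalg.norm(L))
```

```text
nose [0.576503   0.23952576 0.046     ] tail [0.5218709  0.36637334 0.044     ] 0.13812666215997302 -66.69889454440961 [0.54918695 0.30294955 0.045     ]
-66.40495811254122
[[0.502 0.339 0.008]
 [0.557 0.361 0.008]
 [0.599 0.262 0.008]
 [0.546 0.239 0.008]] [0.55105113 0.30022323 0.008     ]
0.28100315 [0.54512211 0.31025784 0.05271784] [0.55367362 0.2910508  0.05290906] [0.5319963  0.34084131 0.0521178 ] [0.5726619  0.24821363 0.0535169 ]
lens [ 0.64693931 -0.03734357  0.24      ] knob [ 0.66374781 -0.12253096  0.283     ]
102.31555460604997 0.19719432567716158
```

Run:
```python
from h import *
s=get_state(); M=R.from_rotvec(s['ee_rot']).as_matrix(); print(s['eef_pos'],np.degrees(np.arctan2(M[1,0],M[0,0])),M[:,2])
p,d=cap('wrist','w5'); s=get_state(); print(s['eef_pos'],s['time_s'])
from h import *
def cloud(f):
    d,K,T=load(f); r,c=np.mgrid[:480,:640]; ray=np.linalg.inv(K)@np.stack([c.ravel(),r.ravel(),np.ones(r.size)])
    return (np.linalg.inv(T)@np.vstack([ray*d.ravel(),np.ones(r.size)]))[:3].T.reshape(480,640,3)
P=cloud('w5'); z=P[...,2]; rr,cc=np.mgrid[:480,:640]
bench=P[(rr>100)&(rr<130)&(cc>400)&(cc<500)]; print('bench z',np.median(bench[:,2]))
blk=(p.max(2)<60)|((p[...,0]>180)&(p[...,2]<60))
m=(cc>318)&(cc<360)&(rr>100)&(rr<310)&(z>.042)&(rr>115)&(rr<275)&(z<.065)
# axis: per-row centre of barrel (dark) 
q=P[m&(p.max(2)<70)]; print(len(q),q[:,2].max(),np.percentile(q[:,2],90))
mu=q[:,:2].mean(0); u,S,V=np.linalg.svd(q[:,:2]-mu,full_matrices=False); print(mu,np.degrees(np.arctan2(V[0,1],V[0,0])))
o=p.astype(int); om=(o[...,0]>150)&(o[...,2]<80)&(o[...,1]<140)&(cc>318)&(cc<360)&(rr>240)&(rr<320); n=P[om]; print('orange',len(n),n.mean(0),rr[om].min(),rr[om].max())
dirv=np.array([np.cos(np.radians(-67.)),np.sin(np.radians(-67.))]); t=n[:,:2]@dirv; print('nose front t',np.percentile(t,[2,98]), 'axis mu t',mu@dirv)
wt=(p.min(2)>150)&(cc>322)&(cc<352)&(rr>100)&(rr<125); print('white',P[wt].mean(0),P[wt][:,:2].mean(0)@dirv)
```

```text
[0.54988697 0.28117508 0.17321368] 21.405084888337466 [ 0.00418168  0.00191161 -0.99998943]
[0.54970505 0.28108572 0.17300566] 8.45
bench z 0.0006010871820399388
3187 0.050487511041493294 0.04854017533426499
[0.54511613 0.30748152] -67.07972726286174
orange 469 [0.57117023 0.24674839 0.05045417] 275 301
nose front t [-0.01075503  0.00429117] axis mu t -0.07004438764531104
white [0.5230638  0.36086663 0.05059722] -0.12780217319247514
```

Emit:
move_arm --commands '[1,-0.006,0.028,-0.04,0,0,0.026,1,-0.006,0.028,-0.07,0,0,0.026,1,-0.006,0.028,-0.09,0,0,0.026,1,-0.006,0.028,-0.1,0,0,0.026,1,-0.006,0.028,-0.1,0,0,0.026,1,-0.006,0.028,-0.1,0,0,0.026]'

```text
time_s: 9.05
eef_pos: [0.5433, 0.3094, 0.0721]
ee_rot: [-3.078, -0.624, -0.004]
contact_force: [0.1, -0.9, -0.5]
width: 0.0875
```

Run:
```python
from h import *
s=get_state(); M=R.from_rotvec(s['ee_rot']).as_matrix(); print(s['eef_pos'],np.degrees(np.arctan2(M[1,0],M[0,0])),M[:,2],s['contact_force'])
cap('wrist','w6')
```

```text
[0.5432873  0.30940708 0.07211819] 22.938362837148517 [ 0.00223949  0.00136778 -0.99999656] [ 0.11492395 -0.87188072 -0.46895729]
```

View pics/w6.png

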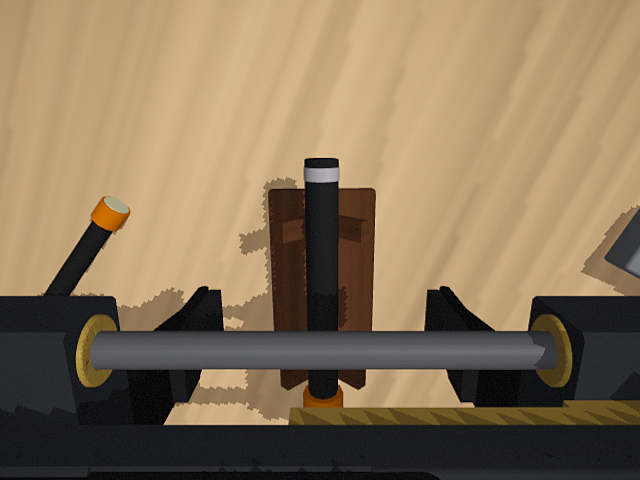

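Emit:
move_arm --commands '[1,0,0,-0.03,0,0,0,1,0,0,-0.049,0,0,0,1,0,0,-0.049,0,0,0,-1,0,0,-0.049,0,0,0,-1,0,0,-0.049,0,0,0,-1,0,0,-0.049,0,0,0,-1,0,0,-0.049,0,0,0,-1,0,0,-0.049,0,0,0,-1,0,0,-0.049,0,0,0,-1,0,0,-0.049,0,0,0]' --grip_force 25

```text
time_s: 10.1
eef_pos: [0.5422, 0.309, 0.0216]
ee_rot: [3.079, 0.626, 0.0]
contact_force: [-0.0, -0.1, -0.4]
width: 0.0391
```

Emit:
move_arm --commands '[-1,0,0,0,0,0,0,-1,0,0,0,0,0,0,-1,0,0,0,0,0,0,-1,0,0,0,0,0,0,-1,0,0,0,0,0,0,-1,0,0,0,0,0,0]'

```text
time_s: 10.7
eef_pos: [0.5425, 0.3092, 0.0217]
ee_rot: [-3.078, -0.626, -0.001]
contact_force: [0.8, 0.6, -0.3]
width: 0.0152
```

Run:
```python
from h import *
s=get_state(); M=R.from_rotvec(s['ee_rot']).as_matrix(); print(s['eef_pos'],np.degrees(np.arctan2(M[1,0],M[0,0])),M[:,2],s['contact_force'],s['width'],s['joints'].round(2))
np.savez('pick.npz',p=s['eef_pos'],r=s['ee_rot'])
```

```text
[0.5425133  0.30915827 0.02167633] 22.979042249784406 [ 6.01126528e-04  4.74454836e-04 -9.99999707e-01] [ 0.8227776   0.64568819 -0.33029017] 0.015205583565274378 [-0.2   0.68 -0.54  1.8   0.47  0.8  -0.58]
```

Emit:
move_arm --commands '[-1,0,0,0.02,0,0,0,-1,0,0,0.05,0,0,0,-1,0,0,0.1,0,0,0,-1,0,0,0.15,0,0,0,-1,0,0,0.2,0,0,0,-1,0,0,0.2,0,0,0,-1,0,0,0.2,0,0,0]'

```text
time_s: 11.4
eef_pos: [0.5423, 0.3091, 0.2227]
ee_rot: [-3.079, -0.626, -0.003]
contact_force: [-0.0, -0.8, -1.4]
width: 0.0151
```

Run:
```python
from h import *
s=get_state(); M=R.from_rotvec(s['ee_rot']).as_matrix(); print(s['eef_pos'],np.degrees(np.arctan2(M[1,0],M[0,0])),M[:,2],s['contact_force'],s['width'],s['joints'].round(2))
cap('wrist','w7');cap('side','s7');cap('top','t7')
g=s['eef_pos']+[0,0,.019]; d=np.array([np.cos(np.radians(-67)),np.sin(np.radians(-67)),0])
n=g+d*.079; t=g-d*.061
for f in ['w7','s7','t7']: print(f,px(f,n),px(f,t))
for c in ['side','top']: print([(o['confidence'],o['centre']) for o in find_in(c,'penlight_nose')])
```

```text
[0.54225137 0.3090972  0.22273594] 22.97115857164988 [ 1.85469688e-03  4.73209675e-04 -9.99998168e-01] [-0.03046666 -0.77247556 -1.39700296] 0.015060805551417315 [-0.12  0.46 -0.65  1.63  0.3   1.15 -0.44]
w7 (np.float64(497.9944355788377), np.float64(325.02470571513686)) (np.float64(170.0453071019499), np.float64(325.8646623501515))
s7 (np.float64(126.21355046144151), np.float64(278.4070832117645)) (np.float64(98.06133888624264), np.float64(237.7154408976573))
t7 (np.float64(234.4205696026919), np.float64(170.0655016641141)) (np.float64(260.75210470766393), np.float64(101.93171638378412))
[(0.78, [120.3, 267.9]), (0.44, [211.3, 218.8])]
[(0.65, [238.5, 160.9]), (0.48, [314.7, 188.4])]
```

View pics/s7.png

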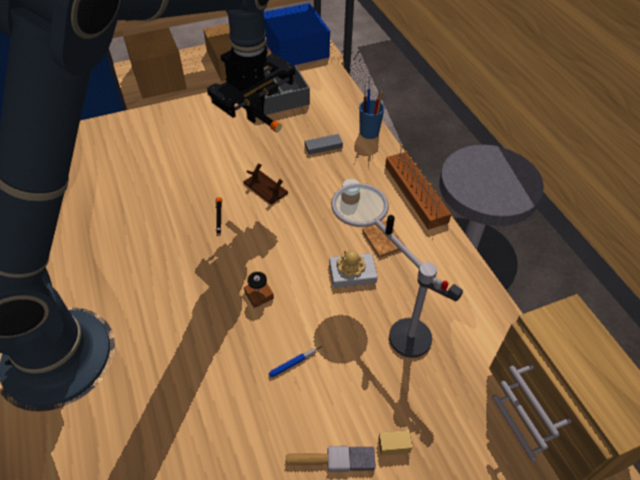

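View pics/w7.png

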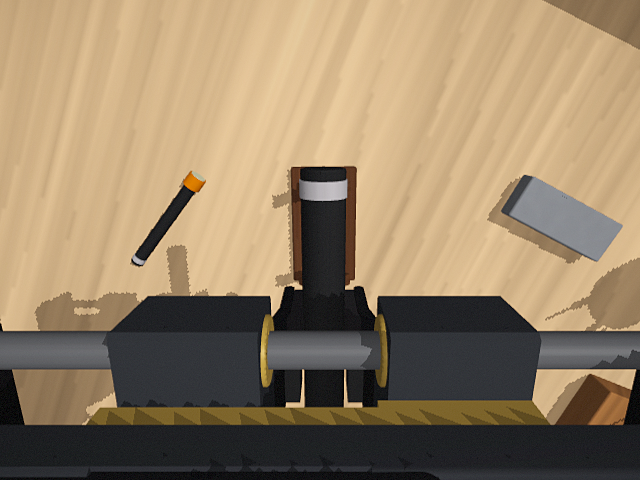

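View pics/t7.png

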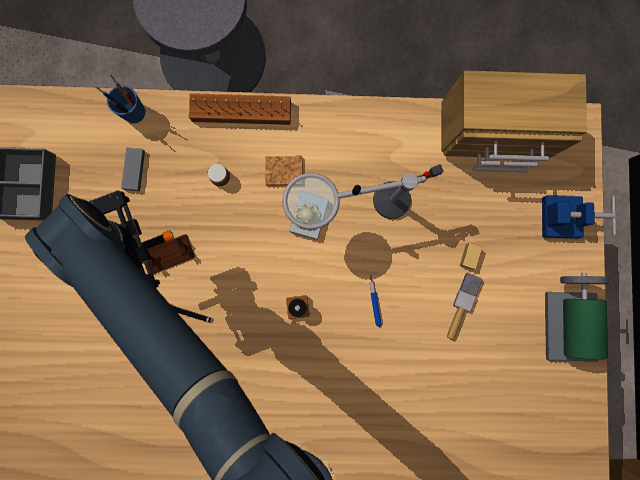

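```bash
cat > sh.py <<'E'
from h import *
def tgt(H=np.array([.6435,-.030,.052]),yaw=-67.,D=.153,a=35.,L=.079):
    y=np.radians(yaw);a=np.radians(a);u=np.array([np.cos(y),np.sin(y),0]);Z=np.array([0,0,1.])
    d=np.cos(a)*u-np.sin(a)*Z; tz=-np.sin(a)*u-np.cos(a)*Z
    M=np.stack([np.cross(d,tz),d,tz],1); g=H-d*(D+L); return g+.019*tz,M
E
python3 - <<'E'
from sh import *
s=get_state(); M0=R.from_rotvec(s['ee_rot']).as_matrix()
t,M=tgt(); print(t,t-s['eef_pos'],R.from_matrix(M@M0.T).as_rotvec())
E
```

```text
[0.56498601 0.15496737 0.16950584] [ 0.02355755 -0.15337034 -0.05013786] [ 0.56392228  0.23556116 -0.00076441]
```

Emit:
move_arm --commands '[-1,0,0,0.02,0.07,0.03,0,-1,0,-0.01,0.03,0.14,0.06,0,-1,0,-0.02,0.03,0.21,0.09,0,-1,0.005,-0.04,0.03,0.28,0.118,0,-1,0.01,-0.06,0.02,0.35,0.147,0,-1,0.013,-0.08,0.01,0.42,0.177,0,-1,0.016,-0.095,0,0.49,0.206,0,-1,0.018,-0.11,-0.01,0.564,0.236,0,-1,0.018,-0.11,-0.01,0.564,0.236,0,-1,0.018,-0.11,-0.01,0.564,0.236,0]'

```text
time_s: 12.65
eef_pos: [0.5601, 0.198, 0.2102]
ee_rot: [-2.486, -0.501, 0.159]
contact_force: [-0.3, -0.2, -0.9]
width: 0.0152
```

Run:
```python
from sh import *
s=get_state(); M0=R.from_rotvec(s['ee_rot']).as_matrix(); print(s['joints'].round(2),s['width'],s['contact_force'])
t,M=tgt(); print(t-s['eef_pos'],R.from_matrix(M@M0.T).as_rotvec())
cap('side','s8');cap('top','t8')
```

```text
[ 0.47  0.61 -0.85  1.68 -0.19  1.1   0.19] 0.015213457560217985 [-0.25275236 -0.21010615 -0.86305531]
[ 0.004862   -0.04303266 -0.04065455] [-0.00167682 -0.00078694  0.00334976]
```

View pics/s8.png

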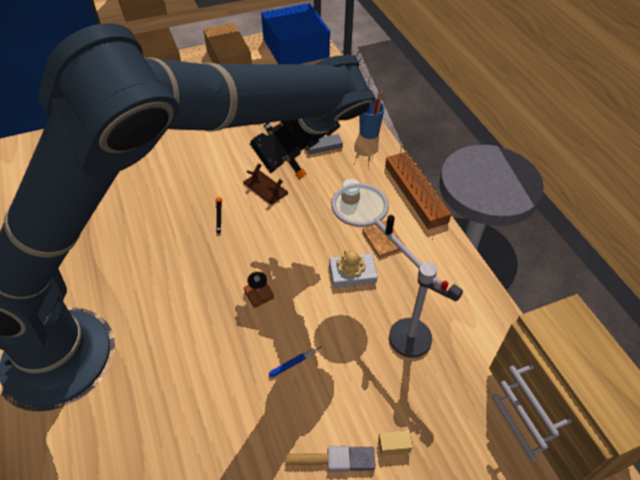

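View pics/t8.png

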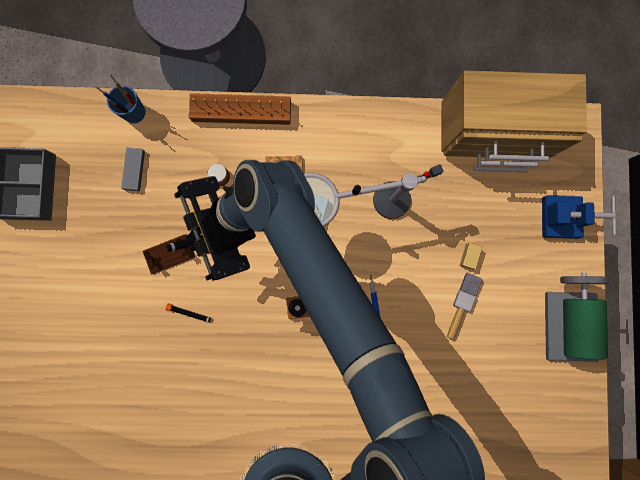

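Emit:
move_arm --commands '[-1,0.001,-0.01,-0.01,0,0,0,-1,0.002,-0.02,-0.02,0,0,0,-1,0.004,-0.032,-0.03,0,0,0,-1,0.005,-0.043,-0.041,0,0,0,-1,0.005,-0.043,-0.041,0,0,0,-1,0.005,-0.043,-0.041,0,0,0,-1,0.005,-0.043,-0.041,0,0,0]'

```text
time_s: 13.45
eef_pos: [0.5652, 0.1568, 0.1712]
ee_rot: [-2.486, -0.506, 0.155]
contact_force: [-0.4, 0.1, -0.5]
width: 0.0155
```

Run:
```python
from sh import *
s=get_state(); M0=R.from_rotvec(s['ee_rot']).as_matrix(); print(s['joints'].round(2),s['width'],s['contact_force'],s['joint_velocities'].round(3))
t,M=tgt(); print(t-s['eef_pos'],R.from_matrix(M@M0.T).as_rotvec())
cap('side','s9');cap('top','t9');cap('wrist','w9')
g=s['eef_pos']-.019*M0[:,2]; n=g+.079*M0[:,1]; b=g-.061*M0[:,1]; H=np.array([.6435,-.03,.052])
for f in ['s9','t9']: print(px(f,n),px(f,b),px(f,H))
im=cv2.imread('pics/s9.png')[120:320,230:460]; cv2.imwrite('pics/s9z.png',cv2.resize(im,None,fx=3,fy=3,interpolation=cv2.INTER_CUBIC))
```

```text
[ 0.51  0.66 -0.82  1.7  -0.16  1.08  0.26] 0.015496545518996152 [-0.36564154  0.13985013 -0.54470496] [-0.006 -0.005 -0.006 -0.001  0.002  0.001 -0.001]
[-0.00025969 -0.00178397 -0.00167049] [-0.0024621   0.00297768  0.00061152]
(np.float64(200.79834949036803), np.float64(312.2514186482377)) (np.float64(148.06461664238228), np.float64(275.3474577719936)) (np.float64(258.577796057328), np.float64(352.0201732623668))
(np.float64(230.67954297882153), np.float64(251.7981998281604)) (np.float64(247.6106320542426), np.float64(194.04190577776583)) (np.float64(215.07194433787274), np.float64(306.9979422292554))
```

View pics/s9z.png

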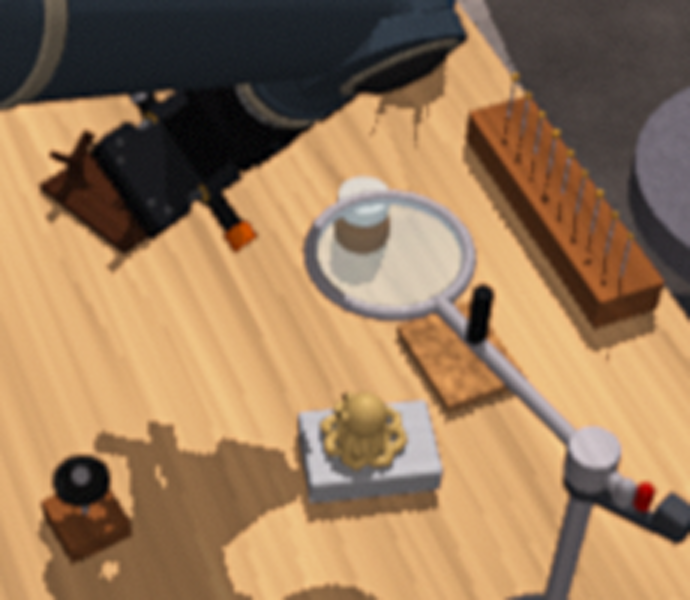

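View pics/t9.png

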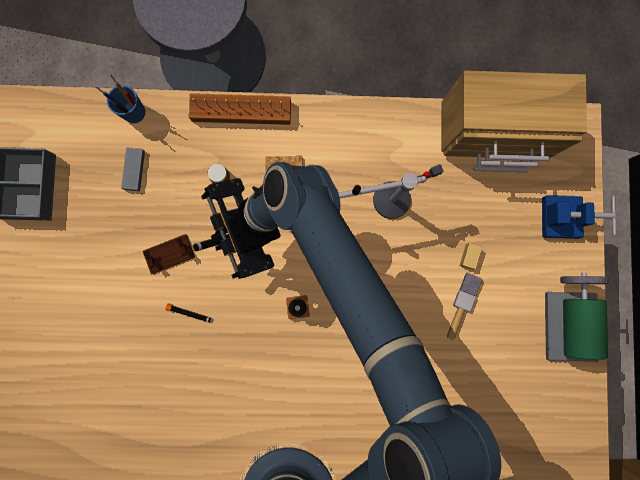

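View pics/w9.png

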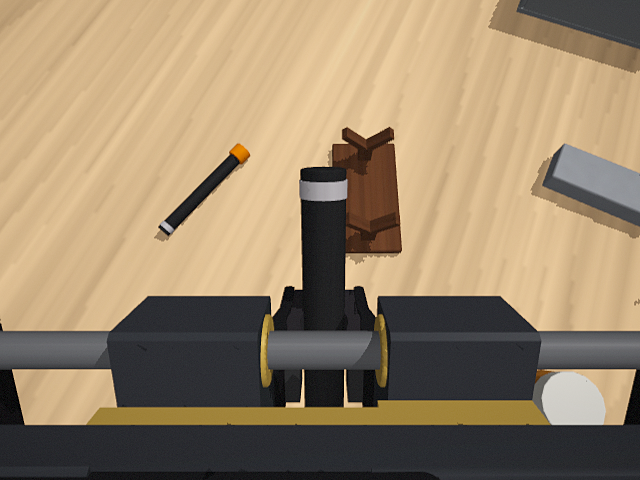

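Emit:
move_arm --commands '[-1,0,-0.001,-0.001,0,0,0,-1,0,-0.001,-0.001,0,0,0,-1,0,-0.001,-0.001,0,0,0,-1,0,-0.001,-0.001,0,0,0,-1,0,-0.001,-0.001,0,0,0,-1,0,-0.001,-0.001,0,0,0,-1,0,-0.001,-0.001,0,0,0,-1,0,-0.001,-0.001,0,0,0,-1,0,-0.001,-0.001,0,0,0,-1,0,-0.001,-0.001,0,0,0]'

```text
time_s: 14.6
eef_pos: [0.5652, 0.155, 0.1696]
ee_rot: [-2.487, -0.505, 0.156]
contact_force: [0.7, -0.0, -0.9]
width: 0.0149
```

Emit:
move_arm --commands '[-1,0,0,0,0,0,0,-1,0,0,0,0,0,0,-1,0,0,0,0,0,0,-1,0,0,0,0,0,0,-1,0,0,0,0,0,0,-1,0,0,0,0,0,0,-1,0,0,0,0,0,0,-1,0,0,0,0,0,0,-1,0,0,0,0,0,0,-1,0,0,0,0,0,0]'

```text
time_s: 15.6
eef_pos: [0.5653, 0.155, 0.1696]
ee_rot: [-2.487, -0.505, 0.156]
contact_force: [0.3, -0.1, -0.0]
width: 0.0153
```

Emit:
move_arm --commands '[-1,0,0,0,0,0,0,-1,0,0,0,0,0,0,-1,0,0,0,0,0,0,-1,0,0,0,0,0,0,-1,0,0,0,0,0,0,-1,0,0,0,0,0,0,-1,0,0,0,0,0,0,-1,0,0,0,0,0,0,-1,0,0,0,0,0,0,-1,0,0,0,0,0,0]'

```text
time_s: 16.6
eef_pos: [0.5652, 0.155, 0.1696]
ee_rot: [-2.487, -0.505, 0.156]
contact_force: [0.4, 0.5, -0.8]
width: 0.0153
```

Run:
```python
from sh import *
s=get_state(); M0=R.from_rotvec(s['ee_rot']).as_matrix()
t,M=tgt(); print(t-s['eef_pos'],R.from_matrix(M@M0.T).as_rotvec(),s['width'])
g=s['eef_pos']-.019*M0[:,2]; n=g+.079*M0[:,1]; H=np.array([.6435,-.03,.052]); v=H-n
print('dist',np.linalg.norm(v),'slant',np.degrees(np.arcsin(-M0[2,1])),'miss',np.linalg.norm(v-v@M0[:,1]*M0[:,1]))
p=np.load('pick.npz'); Mp=R.from_rotvec(p['r']).as_matrix(); print('back',p['p']-s['eef_pos'],R.from_matrix(Mp@M0.T).as_rotvec())
```

```text
[-2.31917865e-04 -2.92312741e-05 -7.43452637e-05] [-0.00161018  0.00230852  0.0012867 ] 0.015315589663311906
dist 0.1529795927981832 slant 35.033190806244804 miss 0.0002925296794742422
back [-0.02270462  0.15416167 -0.14790386] [-5.63611703e-01 -2.36569493e-01 -1.74519684e-04]
```

Emit:
move_arm --commands '[-1,0,0.01,0.01,0,0,0,-1,-0.003,0.03,0.03,-0.05,-0.02,0,-1,-0.006,0.05,0.05,-0.12,-0.05,0,-1,-0.01,0.07,0.06,-0.2,-0.083,0,-1,-0.013,0.09,0.06,-0.28,-0.117,0,-1,-0.016,0.11,0.06,-0.36,-0.15,0,-1,-0.02,0.13,0.055,-0.44,-0.185,0,-1,-0.0227,0.1542,0.053,-0.51,-0.214,0,-1,-0.0227,0.1542,0.053,-0.564,-0.237,0,-1,-0.0227,0.1542,0.053,-0.564,-0.237,0]'

```text
time_s: 17.6
eef_pos: [0.5396, 0.3143, 0.2238]
ee_rot: [-3.074, -0.638, -0.003]
contact_force: [0.5, 0.5, -0.5]
width: 0.0151
```

Emit:
move_arm --commands '[-1,0,0,-0.03,0,0,0,-1,0,0,-0.06,0,0,0,-1,0,0,-0.09,0,0,0,-1,0,0,-0.12,0,0,0,-1,0,0,-0.14,0,0,0,-1,0,0,-0.15,0,0,0,-1,0,0,-0.15,0,0,0,-1,0,0,-0.15,0,0,0]'

```text
time_s: 18.4
eef_pos: [0.5434, 0.3093, 0.0736]
ee_rot: [-3.078, -0.624, -0.004]
contact_force: [0.6, 0.3, -0.6]
width: 0.0151
```

Run:
```python
from sh import *
s=get_state(); M0=R.from_rotvec(s['ee_rot']).as_matrix()
p=np.load('pick.npz'); Mp=R.from_rotvec(p['r']).as_matrix(); print('back',p['p']-s['eef_pos'],R.from_matrix(Mp@M0.T).as_rotvec(),s['contact_force'],s['width'])
cap('wrist','w10');cap('side','s10')
im=cv2.imread('pics/s10.png')[120:240,200:360]; cv2.imwrite('pics/s10z.png',cv2.resize(im,None,fx=4,fy=4,interpolation=cv2.INTER_CUBIC))
```

```text
back [-0.00087561 -0.00014781 -0.0519704 ] [-0.00086593  0.00158778  0.00094422] [ 0.55345037  0.27601842 -0.63531281] 0.015088907812450305
```

View pics/s10z.png

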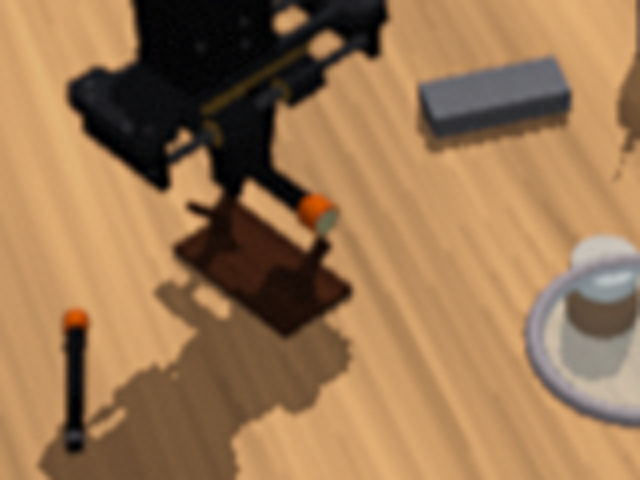

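View pics/w10.png

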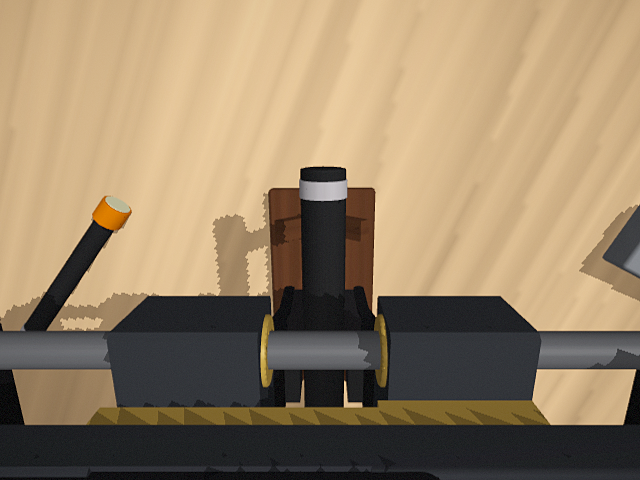

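Aligned over the cradle. Lower gently, then check force.

Emit:
move_arm --commands '[-1,-0.001,0,-0.01,0,0,0,-1,-0.001,0,-0.02,0,0,0,-1,-0.001,0,-0.03,0,0,0,-1,-0.001,0,-0.04,0,0,0,-1,-0.001,0,-0.046,0,0,0,-1,-0.001,0,-0.05,0,0,0,-1,-0.001,0,-0.052,0,0,0,-1,-0.001,0,-0.052,0,0,0,-1,-0.001,0,-0.052,0,0,0]'

```text
time_s: 19.4
eef_pos: [0.5425, 0.3098, 0.0215]
ee_rot: [-3.078, -0.626, -0.005]
contact_force: [0.6, 0.5, 4.0]
width: 0.0156
```

Run:
```python
from sh import *
s=get_state(); p=np.load('pick.npz'); print('back',p['p']-s['eef_pos'],s['contact_force'],s['width'])
```

```text
back [ 5.69315855e-05 -6.42895742e-04  2.09785746e-04] [0.5733974  0.50271315 3.99141914] 0.01558919437980911
```

Emit:
move_arm --commands '[-0.4,0,0,0,0,0,0,-0.2,0,0,0,0,0,0,0,0,0,0,0,0,0,0.3,0,0,0,0,0,0,0.6,0,0,0,0,0,0,1,0,0,0,0,0,0,1,0,0,0,0,0,0,1,0,0,0,0,0,0,1,0,0,0,0,0,0,1,0,0,0,0,0,0]'

```text
time_s: 20.4
eef_pos: [0.5415, 0.3092, 0.0206]
ee_rot: [3.078, 0.626, 0.002]
contact_force: [0.3, 1.2, -0.1]
width: 0.0839
```

Emit:
move_arm --commands '[1,0,0,0.02,0,0,0,1,0,0,0.05,0,0,0,1,0,0,0.1,0,0,0,1,0,0,0.15,0,0,0,1,-0.03,0.03,0.2,0,0,0,1,-0.06,0.05,0.25,0,0,0,1,-0.06,0.05,0.25,0,0,0,1,-0.06,0.05,0.25,0,0,0]'

```text
time_s: 21.2
eef_pos: [0.4798, 0.3634, 0.2752]
ee_rot: [-3.073, -0.634, -0.012]
contact_force: [0.3, -0.3, -0.2]
width: 0.0867
```

Run:
```python
from sh import *
s=get_state(); print(s['eef_pos'],s['contact_force'],s['width'],s['time_s'])
cap('wrist','w11');cap('side','s11');cap('top','t11')
L=w('t11',201,311,.24)
```

```text
[0.47982754 0.36338563 0.27516503] [ 0.28186597 -0.29845297 -0.16362936] 0.08672427214615423 21.2
```

View pics/s11.png

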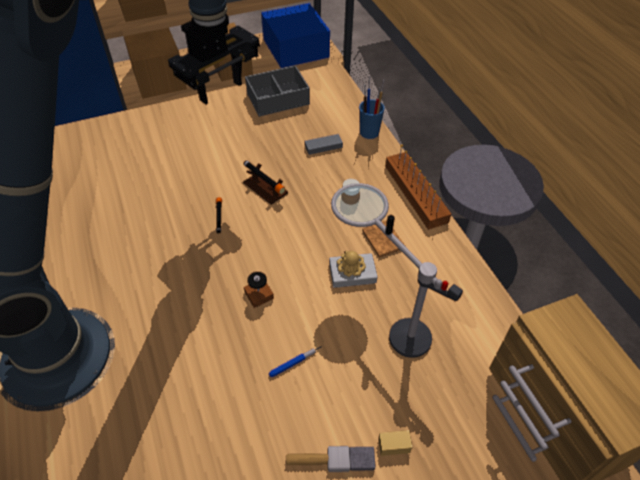

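View pics/w11.png

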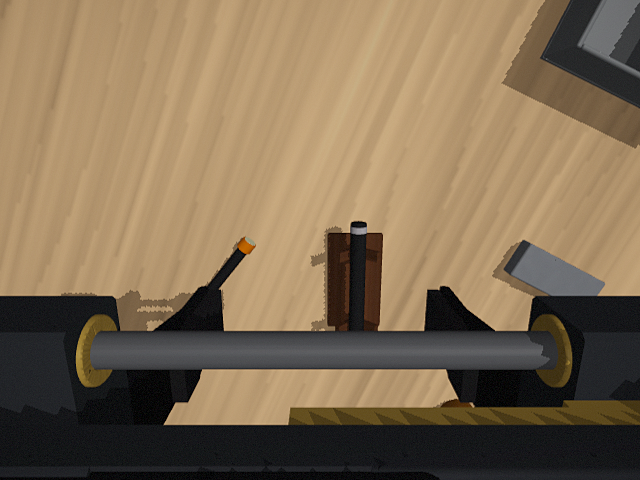

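View pics/t11.png

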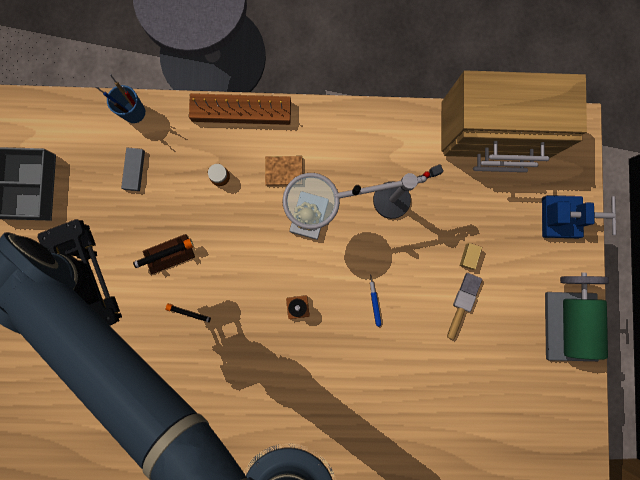

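Run:
```python
from h import *
job_done(); print(get_state()['time_s'])
```

```text
the job is handed in; nothing more can be done
the job is handed in; nothing more can be done
```

The job is done and handed in at about 21 s of the 72 s allowed.

- **Magnifier:** I swung the arm by its knob, held loosely between the open fingers. The roller resisted with about 5 N and then let go. The lens stayed over the octopus at about 102°, close to the roughly 103.5° I expected for the seated position, and was still there in the last pictures.
- **Penlight shine:** I took the larger penlight from the cradle and held it steady for 3 s. From the measured arm pose, the nose was 15.3 cm from the head centre, the slant was 35.0°, and the aim passed within about 1 mm of the head. The cameras agree with this to within a few millimetres.
- **Return:** The penlight went back into the cradle with about 4 N of contact. The last top and side pictures show it lying as at the start, and the octopus and the other bench items look unmoved. The gripper ended open and clear of everything.

No check failed. The cameras placed the penlight up to 6 mm apart along its length. I used the average, and the grasp and the return to the cradle both worked with it.

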